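# Lock the adapter disc on the mixer's spindle with its snap clip

### The arm

A 6-joint arm with a two-finger parallel gripper is mounted at the origin on the work surface. World frame = base frame: x ahead of the robot, y to its left, z up, the work surface at z = 0. Lengths are in m, angles in rad, forces in N, time in s.
With the tool pointing down it reaches from about 0.4 to 0.825 m from the base axis. Payload 7 kg.
Tool frame: the origin (TCP) lies midway between the tips of the shut fingers; the grasp point (between the pads) lies 19 mm behind it; z points along the fingers, x is the direction in which the jaws open and shut, and the axes are right-handed (so a half turn about z gives the same grasp; the last joint's range is limited). The gripper opens to 88 mm and grips with 3 to 60 N. Pads are 19 mm wide; open, the fingers measure 130 mm over their backs; the gripper's body (78 mm by 193 mm) begins 47 mm behind the grasp point.
Start: joints at [-0.834, 0.359, 0.012, 0, -1.224, -0.288], TCP at [0.293, -0.608, 0.227] pointing down, gripper open.
Joint ranges: [-3.07, 3.07], [-1.43, 2.12], [-1.02, 1.25], [-3.03, 1.67], [-3.05, -0], [-3.03, 3.03]. Speed limits (rad/s): [2.39, 2.39, 3.01, 3.14, 3.14, 3.14].

### API

Orientations are given as a unit quaternion [x, y, z, w].
In Python, from plant import monitor, viewer, job_done gives the robot as it stands.
- The arm moves only by the tool apply_moves, never from a script. Its argument "targets" is a list of rows, each a list of 5 numbers: the shift along the tool's x, y, z scaled (see below), then the turn about the tool's z scaled (see below), then the opening, from 0 (shut) to 1 (fully open). A call has 1 to 20 rows; each row is the pose to reach, as a shift and turn from the pose measured when the call began, along the tool's axes at that moment; what a row does not reach only later rows make up. The controller multiplies each number of a shift by 300 mm and each number of a turn by 90 degrees. A row lasts 1/10 s, in which the tool goes at most 50 mm and 8.59 degrees, less where a joint would pass 70% of its speed; a pose out of reach is approached as far as the arm can. A call with a number of a shift or a turn outside -1 to 1 is refused whole. A call with a gripper value outside its range is refused whole. The fingers move at their own pace and stop on an object; "newtons" is the grip in N (left out, the last holds). Time passes only in rows, so rows that repeat a pose let the fingers close. It gives the time, the measured TCP pose, the force and the opening at its end, in the units of the state.
- monitor.get_obs(): the state, without advancing time (a new reading comes with each control period).
- viewer.read_camera(name): name is "scene" or "side" or "wrist"; returns a dict with "pixels" (480x640x3 uint8, blue, green, red), "intrinsics" (3x3 intrinsics, pixels), "camera_from_world" (4x4, takes a point from world to camera coordinates); the wrist camera has in their place "tool_from_camera" (4x4, takes a point from camera to tool coordinates, whose origin is the TCP and whose axes are the tool frame's). Camera axes: x right, y down, z forward; pixel columns grow to the right and rows downward; lengths in m; the calibration is good to about 2 mm. A picture is of the moment at which its call begins: read the wrist's pose just before it. There is no depth.
- job_done(): hands the job in, once; it reports no verdict.
The state is a dict: "clock": time; "joint_pos": joint angles; "joint_vel": joint speeds; "tau": joint torques, N m; "position": TCP position; "ee_rot": TCP orientation; "contact_force": force on the tool from outside, world axes, zero at the start; "moment": the same for the moment, N m; "opening": finger opening in m.
Only numpy, scipy, OpenCV 4.12 (cv2) and the standard library are available. Lean on these libraries where they do the work, as an engineer would, in place of code of your own. Each camera call takes 0.05 s, during which the arm holds its last target. There are 200 camera calls.

### The job

Put the metal adapter disc over the spindle of the blue bench mixer so that it lies flat on the black head, then push the orange retaining clip sideways into the spindle's groove, just above the disc, until it has snapped fully home, and let go of it. The head is on soft springs and gives way as you push: keep pushing steadily until the clip snaps in, but never force the head over by more than 26 mm. Leave the other things on the bench where they are.

Things in the scene. Friction and masses are not known exactly. Their poses are not given: they have to be found in the camera images.
- mixer: Blue bench mixer, fixed to the bench: housing 150 (x) by 140 (y) by 73 mm high; origin on the bench under the centre of the housing, z up. On top is a round black head with the spindle, sprung: see head_top.
- head_top (a point): Centre of the flat top of the round black head, 48 mm diameter, 100 mm above the bench; the disc lies on it. Head and spindle slide together horizontally on springs, about 0.5 N per mm of push in any direction, to stops 32 mm out, and spring back to the housing's centre when let go.
- spindle (a point): Point on the axis of the steel spindle, 120.5 mm above the bench, where the eye of the seated clip belongs; moves with the head. Spindle: 22 mm diameter from 100 to 116 mm above the bench, then the groove, 16 mm diameter, to 127 mm, then a 22 mm collar and a cone, top at 139 mm. The seated disc's top, 118 mm up, is the floor on which the clip slides in, from any side.
- disc_mid (a point): Centre of the aluminium adapter disc, half-way up: 60 mm diameter, 18 mm thick, hole 26 mm through its middle, six small dark screw holes in its face, 120 g. It starts flat on the bench; either face may be up. Its z axis is the hole's axis. Seated, its centre is 11.5 mm below spindle.
- clip_eye (a point): Centre of the eye of the orange plastic clip, half-way up its 5 mm thickness; the spindle's axis lies here once it is home. The clip lies flat, underside 2.5 mm below this point, z up. Its mouth opens to its +x: push it along +x. Its legs reach 16 mm ahead of this point and are 36 mm over their outsides; its back ends 45 mm behind. Mass about 42 g.
- clip_bumps (a point): Mid-point between the rounded bumps inside the clip's springy legs, 6.3 mm ahead of clip_eye. The bumps are 12 mm apart and must spread to pass the 16 mm groove: first touch with clip_eye 12.6 mm short of the spindle's axis, hardest push 4 to 11 N about 9 mm short, then it snaps home and the force drops.
- clip_fin (a point): Middle of the gripping part of the clip's upright orange fin, axes as the clip's: 33 mm behind clip_eye (along the clip's -x) and 24.5 mm above it, so 27 mm above the clip's underside. The fin is 10 mm thick (clip y), 20 mm long (clip x) and rises from 5 to 40 mm above the underside; grip it across its thickness.
- amber_bottle: bystander: amber bottle, 60 mm diameter, 140 mm tall, origin under it
- white_jar: bystander: white jar with a blue lid, 60 mm diameter, 55 mm tall, origin under it
- beaker: bystander: glass beaker, 66 mm diameter, 85 mm tall, origin under it
- screwdriver: bystander: screwdriver, 160 mm long, lying on the bench
- old_clip: bystander: old grey clip without a fin, 31 by 30 by 5 mm, lying on the bench
- grey_ring: bystander: dark rubber ring, 44 mm diameter, 12 mm thick, lying on the bench
Things that resemble listed ones, but are neither listed nor needed, are in the scene too. Several things look just like the part that bears clip_eye: the one meant starts farthest to the robot's right.

How it is judged:
On the way, in this order (a step that is already met when the one before it is completed fails the run):
1. the disc lies flat on the head, over the spindle, and the clip is still off it (horizontal distance between disc_mid and spindle below 0.004 m and z of disc_mid in the frame of spindle between -0.014 and -0.009 m and angle between disc_mid's own z axis and vertical below 0.08 rad and horizontal distance between clip_eye and spindle above 0.02 m), for 0.2 s.
2. the clip is home in the groove above the disc (horizontal distance between disc_mid and spindle below 0.004 m and z of disc_mid in the frame of spindle between -0.014 and -0.009 m and angle between disc_mid's own z axis and vertical below 0.08 rad and horizontal distance between clip_eye and spindle below 0.003 m and z of clip_eye in the frame of spindle between -0.003 and 0.005 m and angle between clip_eye's own z axis and vertical below 0.12 rad), for 0.2 s.
At the end, for the whole second after the job is handed in: The disc lies flat on the head: centre within 4 mm of the spindle's axis, 9 to 14 mm below the point spindle, tilt under 0.08 rad. The clip is home in the groove above it: eye within 3 mm of the axis, from 3 mm below to 5 mm above the point spindle, tilt under 0.12 rad (all of step 2); the robot touches nothing.
It fails at once if the sprung head is forced more than 26 mm from the housing's centre (horizontal distance between spindle and mixer above 0.026 m).
It fails at once if a bystander is moved by more than 20 mm (distance of any of amber_bottle, white_jar, beaker, screwdriver, old_clip, grey_ring from where it was at the start of the episode above 0.02 m).
It also fails if it takes over 72 s, if anything falls off the work surface, if the arm or the gripper's body presses on something with over 40 N, if the wrist force passes 120 N, or if a joint passes its speed limit or range.

## Working session

There is one attempt and no reset: what is moved stays moved. The work goes in short steps, Python scripts to look and compute and a tool call to move; the robot and the scene stay as the last step left them, time stands still between calls to the robot, and variables do not carry over. Pictures are saved under pics/ and viewed, on a budget of 10 in all, crops included, one or two more only if the job needs it, and the job is handed in when it is done.

Besides the shell and the picture viewer there is one more tool, called after "Call:" as name(argument=value, ...) on one line, values as JSON. apply_moves: Moves the arm, as the interface text tells. Its arguments: {"type":"object","properties":{"targets":{"type":"array"},"newtons":{"type":"number"}},"required":["targets"]}

```bash
mkdir -p pics; cat > h.py <<'E'
import numpy as np, cv2
from scipy.spatial.transform import Rotation as R
from plant import monitor, viewer, job_done
def cam(name):
    o=monitor.get_obs(); c=viewer.read_camera(name)
    K=np.array(c["intrinsics"])
    if name=="wrist":
        T=np.eye(4);T[:3,:3]=R.from_quat(o["ee_rot"]).as_matrix();T[:3,3]=o["position"]
        W=T@np.array(c["tool_from_camera"])
    else: W=np.linalg.inv(np.array(c["camera_from_world"]))
    return np.array(c["pixels"]),K,W
def ray(K,W,uv):
    d=W[:3,:3]@np.linalg.solve(K,[uv[0],uv[1],1.]); return W[:3,3],d
def onz(K,W,uv,z):
    p,d=ray(K,W,uv); return p+d*(z-p[2])/d[2]
def proj(K,W,p):
    q=np.linalg.inv(W)@np.append(p,1); q=K@q[:3]; return q[:2]/q[2]
def save(name,img,K,W): 
    cv2.imwrite(f"pics/{name}.png",img); np.savez(f"pics/{name}.npz",img=img,K=K,W=W)
def load(name):
    d=np.load(f"pics/{name}.npz"); return d["img"],d["K"],d["W"]
E
python3 - <<'E'
from h import *
print(monitor.get_obs())
for n in("scene","side","wrist"):
    a=cam(n); save(n+"0",*a); print(n,a[1],a[2])
E
```

```text
{'clock': 0.0, 'joint_pos': array([-8.33876472e-01,  3.59388024e-01,  1.10680285e-02, -3.27556081e-04,
       -1.22408286e+00, -2.88097082e-01]), 'joint_vel': array([-0.00065915,  0.00091958, -0.00032326, -0.00100075, -0.00018007,
        0.00044089]), 'tau': array([ 1.93058106e-03, -5.82721531e+01,  2.93064827e+01,  6.99710637e+00,
        7.12580950e-03, -1.54967652e-04]), 'position': array([ 0.29264896, -0.60773245,  0.22563   ]), 'ee_rot': array([ 5.32069040e-01,  8.46700577e-01,  3.64781955e-04, -7.32039993e-04]), 'contact_force': array([0.04987399, 0.12605321, 0.56203564]), 'moment': array([-0.05068034, -0.00837704,  0.00886967]), 'opening': 0.08788806945714801}
scene [[439.70924598   0.         316.26906959]
 [  0.         439.70924598 233.49942865]
 [  0.           0.           1.        ]] [[ 0.70770697  0.57981606 -0.40368823  1.06888979]
 [ 0.70646413 -0.58699425  0.39540636 -0.43977809]
 [-0.00769972 -0.56502309 -0.82503916  1.11251216]
 [ 0.          0.          0.          1.        ]]
side [[490.58889919   0.         314.92360666]
 [  0.         490.58889919 239.01889296]
 [  0.           0.           1.        ]] [[-0.67814681 -0.4945596   0.5436246  -0.05212453]
 [-0.73484696  0.4454208  -0.51146873  0.62663167]
 [ 0.01081007 -0.74633177 -0.66548632  0.86754819]
 [ 0.          0.          0.          1.        ]]
wrist [[400.29131495   0.         319.29591203]
 [  0.         400.29131495 237.96023413]
 [  0.           0.           1.        ]] [[-4.34115305e-01  8.70782005e-01  2.30830246e-01  2.31526158e-01]
 [ 9.00857209e-01  4.19498013e-01  1.11703651e-01 -6.37919551e-01]
 [ 4.36699763e-04  2.56437355e-01 -9.66560754e-01  3.84200277e-01]
 [ 0.00000000e+00  0.00000000e+00  0.00000000e+00  1.00000000e+00]]
```

View pics/scene0.png

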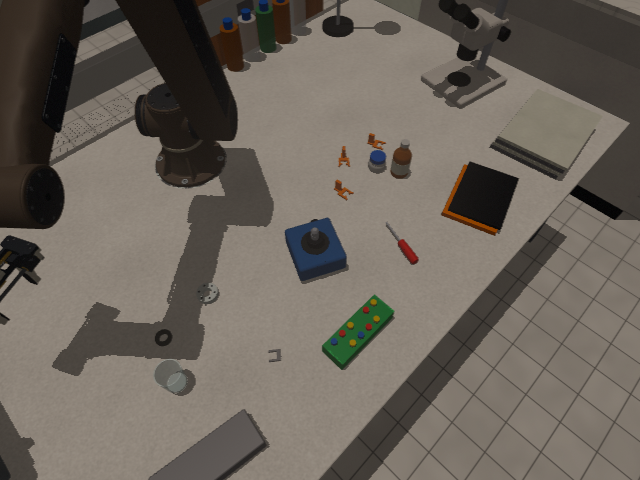

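View pics/side0.png

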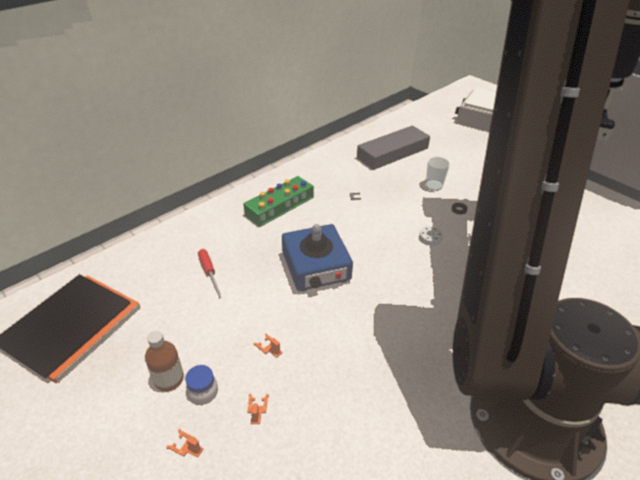

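Scene view: the disc is at (207,293), the mixer spindle at (314,235), and there are three orange clips at (343,188), (344,156) and (375,140). In the side view the mixer is at (317,240), the disc at (430,235), and the clips at (268,346), (258,407) and (186,444).

```bash
python3 - <<'E'
from h import *
for n in("scene0","side0"):
    img,K,W=load(n)
    h=cv2.cvtColor(img,cv2.COLOR_BGR2HSV)
    m=cv2.inRange(h,(4,150,120),(16,255,255))
    N,l,s,c=cv2.connectedComponentsWithStats(m)
    for i in range(1,N):
        if 30<s[i,4]<1200: print(n,"orange",s[i],c[i].round(1),onz(K,W,c[i],0.008).round(4))
    m=cv2.inRange(h,(105,120,40),(125,255,255))
    N,l,s,c=cv2.connectedComponentsWithStats(m)
    for i in range(1,N):
        if s[i,4]>300: print(n,"blue",s[i],c[i].round(1),onz(K,W,c[i],0.06).round(4))
I=[load("scene0"),load("side0")]
def tri(a,b):
    A=[];B=[]
    for (img,K,W),uv in zip(I,(a,b)):
        p,d=ray(K,W,uv); d/=np.linalg.norm(d); P=np.eye(3)-np.outer(d,d);A.append(P);B.append(P@p)
    return np.linalg.lstsq(np.vstack(A),np.hstack(B),rcond=None)[0]
print("spindle top",tri((314,229),(317,226)))
print("disc",onz(*I[0][1:],(208,293),.018),onz(*I[1][1:],(431,235),.018))
cr=[]
a=I[0][0][120:210,320:400]; b=I[0][0][265:325,170:240]; c=I[0][0][205:285,275:355]; 
d=I[1][0][325:465,160:290]; 
f=lambda x:cv2.resize(x,(400,300),interpolation=cv2.INTER_CUBIC)
cv2.imwrite("pics/m0.png",np.vstack([np.hstack([f(a),f(b)]),np.hstack([f(c),f(d)])]))
E
```

```text
scene0 orange [368 140  17   9  42] [376.3 143.2] [0.4061 0.5129 0.008 ]
scene0 orange [339 153  11  13  46] [343.3 159.8] [0.3776 0.3722 0.008 ]
scene0 orange [443 165  54  67 343] [462.7 204.6] [0.7809 0.4952 0.008 ]
scene0 orange [334 187  19  12  52] [342.9 191.6] [0.4735 0.2674 0.008 ]
scene0 blue [ 285  218   61   53 1473] [314.1 245. ] [0.5776 0.0322 0.06  ]
side0 orange [ 49 277  89 103 650] [ 93.5 334.1] [0.743 0.528 0.008]
side0 orange [255 344  16   9  46] [264.  347.8] [0.469  0.2791 0.008 ]
side0 orange [256 395  12  28  62] [261.8 408.6] [0.3626 0.3684 0.008 ]
side0 orange [249 405   9   8  56] [252.8 408.5] [0.3742 0.3808 0.008 ]
side0 orange [179 430  18  15  71] [188.6 437.9] [0.4064 0.5012 0.008 ]
side0 orange [168 443  31  13  98] [182.6 449.6] [0.395  0.5205 0.008 ]
spindle top [0.57564893 0.03247257 0.13722244]
disc [ 0.46118257 -0.266983    0.018     ] [ 0.44872296 -0.26452939  0.018     ]
```

View pics/m0.png

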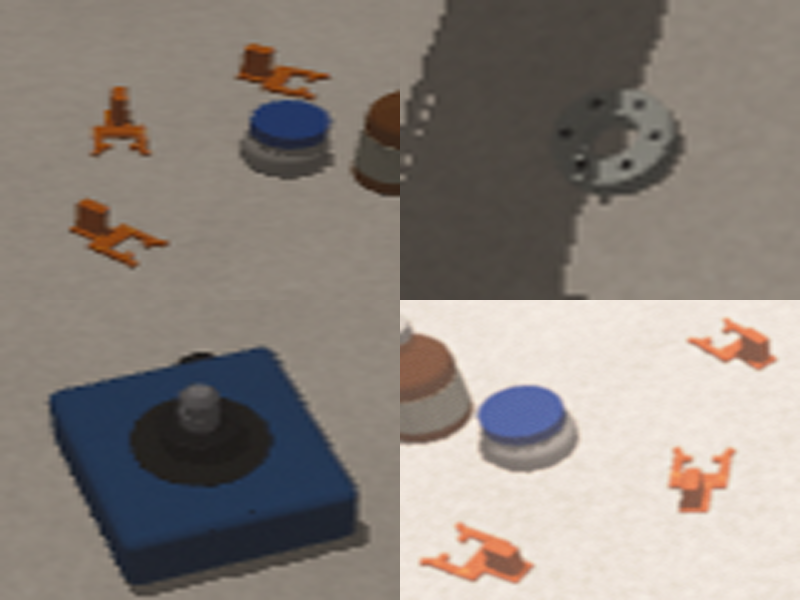

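Three pictures viewed. In the crops, the mouth of clip A (smallest y, about (0.47, 0.27)) faces away from its fin, and the disc is partly in shadow. The mixer is at about (0.576, 0.032). I'm going above the disc now.

Call:
apply_moves(targets=[[0.79,0.98,0,0,1],[0.79,0.98,0,0,1],[0.79,0.98,0,0,1],[0.79,0.98,0,0,1],[0.79,0.98,0,0,1],[0.79,0.98,0,0,1],[0.79,0.98,0,0,1],[0.79,0.98,0,0,1],[0.79,0.98,0,0,1],[0.79,0.98,0,0,1],[0.79,0.98,0,0,1],[0.79,0.98,0,0,1]], newtons=20)

```text
clock: 1.35
position: [0.4543, -0.2676, 0.2259]
ee_rot: [0.533, 0.846, 0.0, -0.001]
contact_force: [-0.0, -0.9, -1.2]
opening: 0.0878
```

```bash
python3 - <<'E'
from h import *
a=cam("wrist"); save("w1",*a); o=monitor.get_obs(); print(o["clock"],o["position"],o["ee_rot"],o["joint_pos"])
E
```

```text
1.4 [ 0.45428204 -0.26759575  0.22594871] [ 5.32719981e-01  8.46291229e-01  1.98571989e-04 -7.33699793e-04] [-1.60727493e-01  1.16428292e-01 -3.10954845e-01 -1.03072247e-03
 -1.14460928e+00 -9.62468860e-01]
```

View pics/w1.png

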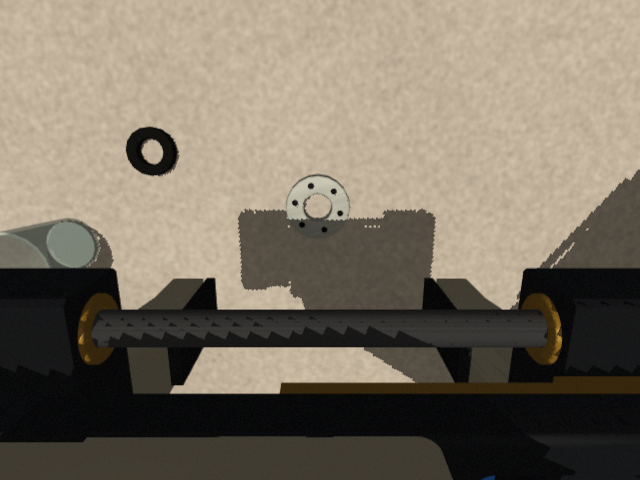

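Wrist view: the disc's top face is centred near (318,206), with the hole at (318,206). The ring (152,151) and beaker (72,244) are well clear of the jaws.

```bash
python3 - <<'E'
from h import *
img,K,W=load("w1")
g=cv2.cvtColor(img,cv2.COLOR_BGR2HSV)
# shade-normalised: low saturation separates metal from bench
roi=(slice(165,250),slice(275,360))
s=g[...,1][roi]; print(np.median(s[:8]),s[30:38,20:24],s[60:70,35:40])
m=(s<30).astype(np.uint8)*255
c=max(cv2.findContours(m,0,2)[0],key=cv2.contourArea); c=cv2.convexHull(c)
(x,y),r=cv2.minEnclosingCircle(c); e=cv2.fitEllipse(c); print(x+275,y+165,r,e,)
uv=(e[0][0]+275,e[0][1]+165)
d=onz(K,W,uv,.018); print(d, onz(K,W,(318,206),.018))
o=monitor.get_obs(); Rm=R.from_quat(o["ee_rot"]).as_matrix()
print("tool delta mm",Rm.T@(d-o["position"])*1000)
print(onz(K,W,(uv[0]+r,uv[1]),.018)-d)
E
```

```text
50.0 [[26 28 27 30]
 [28 28 27 29]
 [28 30 29 28]
 [29 30 28 28]
 [30 31 30 30]
 [28 30 29 28]
 [11  7 29 29]
 [23 11 27 30]] [[28 28 28 28 31]
 [27 28 24 31 31]
 [32 35 35 32 29]
 [31 28 31 27 34]
 [28 28 28 29 35]
 [28 29 29 29 29]
 [29 32 35 25 32]
 [29 22 33 33 28]
 [28 29 31 34 31]
 [32 31 31 28 28]]
317.04810333251953 206.18402481079102 31.25130844116211 ((42.01076889038086, 41.29056167602539), (61.258209228515625, 61.80910110473633), 94.9679946899414)
[ 0.45416903 -0.2704737   0.018     ] [ 0.45352563 -0.26976449  0.018     ]
tool delta mm [ -2.84833803  -1.25370918 207.94537381]
[-0.01254737  0.02613364  0.        ]
```

Call:
apply_moves(targets=[[-0.009,-0.004,0.2,0,1],[-0.009,-0.004,0.4,0,1],[-0.009,-0.004,0.55,0,1],[-0.009,-0.004,0.68,0,1],[-0.009,-0.004,0.735,0,1],[-0.009,-0.004,0.735,0,1],[-0.009,-0.004,0.735,0,1],[-0.009,-0.004,0.735,0,0],[-0.009,-0.004,0.735,0,0],[-0.009,-0.004,0.735,0,0],[-0.009,-0.004,0.735,0,0],[-0.009,-0.004,0.735,0,0],[-0.009,-0.004,0.735,0,0],[-0.009,-0.004,0.735,0,0],[-0.009,-0.004,0.735,0,0]], newtons=25)

```text
clock: 2.9
position: [0.4543, -0.2703, 0.0058]
ee_rot: [0.533, 0.846, 0.0, -0.001]
contact_force: [-1.1, 1.1, 5.3]
opening: 0.0584
```

Call:
apply_moves(targets=[[0,0,-0.1,0,0],[0,0,-0.25,0,0],[0,0,-0.4,0,0],[0,0,-0.55,0,0],[0,0,-0.7,0,0],[0.1,0.13,-0.8,0,0],[0.2,0.26,-0.8,0,0],[0.3,0.39,-0.8,0,0],[0.4,0.52,-0.8,0,0],[0.5,0.65,-0.8,0,0],[0.6,0.78,-0.8,0,0],[0.68,0.88,-0.8,0,0],[0.73,0.96,-0.8,0,0],[0.73,0.96,-0.8,0,0],[0.73,0.96,-0.8,0,0],[0.73,0.96,-0.8,0,0]])

```text
clock: 4.5
position: [0.6189, 0.051, 0.2457]
ee_rot: [0.533, 0.846, -0.0, -0.001]
contact_force: [-0.4, 0.3, -1.6]
opening: 0.0583
```

```bash
python3 - <<'E'
from h import *
a=cam("wrist"); save("w2",*a); o=monitor.get_obs(); print(o["position"],o["opening"],proj(a[1],a[2],[.576,.0325,.139]),proj(a[1],a[2],o["position"]))
cv2.imwrite("pics/w2.png",a[0])
E
```

```text
[0.61890388 0.05076912 0.24597426] 0.05799158366029027 [322.92136947 165.84743762] [320.04046172 297.19030244]
```

View pics/w2.png

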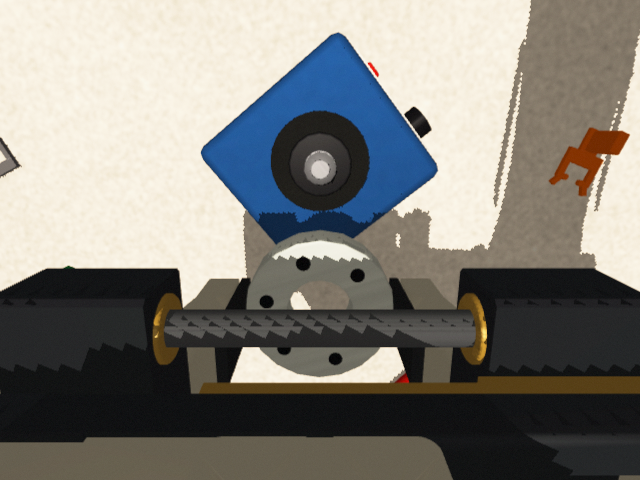

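Wrist view: the spindle tip is at (320,169), the head circle is around (320,163), the held disc is centred near (319,303), and the target clip is visible at (590,160). I'll measure the disc and spindle in this same camera, so the calibration bias cancels.

```bash
python3 - <<'E'
from h import *
img,K,W=load("w2"); g=cv2.cvtColor(img,cv2.COLOR_BGR2GRAY); hs=cv2.cvtColor(img,cv2.COLOR_BGR2HSV)
print("col x=320",g[100:215:3,320]); print("row y=160",g[160,262:378:3])
def blob(m,c,name,z):
    N,l,s,cc=cv2.connectedComponentsWithStats(m)
    i=l[c[1],c[0]]; h=cv2.convexHull(max(cv2.findContours((l==i).astype(np.uint8),0,2)[0],key=cv2.contourArea))
    e=cv2.fitEllipse(h); p=onz(K,W,e[0],z); print(name,i,e,p.round(4)); return p
m=((g>150)&(hs[...,1]<60)).astype(np.uint8); blob(m,(320,169),"tip",.139)
m=(g>45).astype(np.uint8); m2=np.zeros_like(m);cv2.circle(m2,(320,160),45,1,-1)
blob(m&m2,(345,160),"head",.1)
# disc arc: fit on the upper edge via Canny points in an annulus
z=.24597+.0122
e=cv2.Canny(g,60,150); ys,xs=np.nonzero(e); r=np.hypot(xs-319,ys-303)
k=(r>66)&(r<80)&(ys<300)&(xs>250)&(xs<390); P=np.c_[xs,ys][k].astype(float)
from scipy.optimize import least_squares
f=lambda q:np.hypot(P[:,0]-q[0],P[:,1]-q[1])-q[2]
q=least_squares(f,[319,303,73],loss="soft_l1",f_scale=.7).x; print("disc fit",q,k.sum(),np.median(abs(f(q))))
p=onz(K,W,q[:2],z); print("disc",p.round(4),"r mm",(np.linalg.norm(onz(K,W,(q[0]+q[2],q[1]),z)-p)*1e3).round(1))
# hole
k=(r>20)&(r<40)&(ys<300)
P=np.c_[xs,ys][k].astype(float); q=least_squares(f,[319,303,28],loss="soft_l1",f_scale=.7).x; print("hole",q,k.sum(),onz(K,W,q[:2],z).round(4))
m=cv2.inRange(hs,(4,150,60),(16,255,255)); N,l,s,c=cv2.connectedComponentsWithStats(m)
for i in range(1,N):
  if s[i,4]>50: print("or",s[i],c[i])
crop=cv2.resize(img[110:210,530:640],(660,600),interpolation=cv2.INTER_CUBIC); cv2.imwrite("pics/clip.png",crop)
E
```

```text
col x=320 [ 84  85  84  84  31  29  31  32  29  30  33  42  66  64  64  62  60 168
 130 138 156 207 211 207 208 207 177 107  78  40  38  35  24  30  32  30
  31  49  33]
row y=160 [ 83  80  81  30  31  29  32  30  32  24  54  54  55  54  55 138 133 143
 151 162 170 140 128 122  91  50  50  48  47  43  30  31  30  29  31  30
  79  82  79]
tip 18 ((319.65264892578125, 168.8609161376953), (18.454193115234375, 19.075571060180664), 147.7941436767578) [0.5787 0.0314 0.139 ]
head 1 ((318.3725280761719, 159.59996032714844), (50.83692932128906, 58.6849365234375), 76.65663146972656) [0.576  0.0291 0.1   ]
disc fit [319.58682018 301.12972618  71.25507183] 174 0.46989864332342535
disc [0.6158 0.049  0.2582] r mm 28.1
hole [323.70443406 293.08484021  30.40520275] 41 [0.612  0.049  0.2582]
or [ 549  128   80   68 2045] [589.94669927 155.06943765]
```

View pics/clip.png

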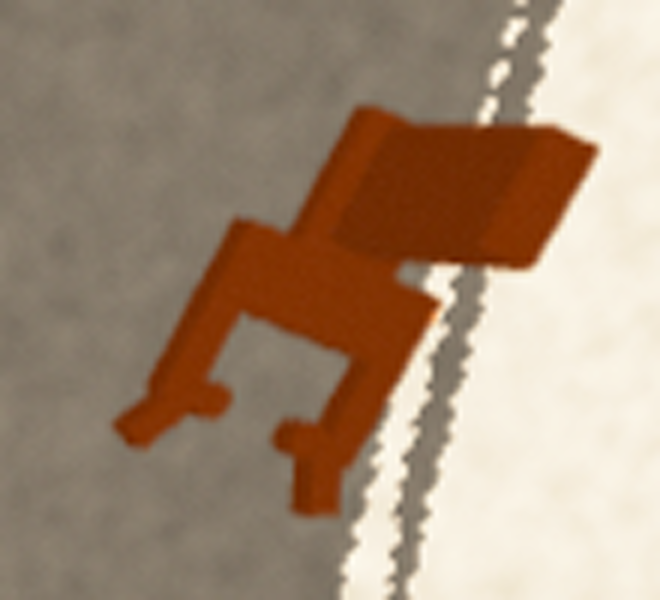

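The clip crop shows the fin, the back and the bumped legs clearly. Lateral alignment is good, at x≈319.6 for both disc and spindle. Next I'm moving over the spindle and lowering.

Call:
apply_moves(targets=[[0,-0.05,0,0,0],[0,-0.1,0,0,0],[0,-0.148,0,0,0],[0,-0.148,0,0,0],[0,-0.148,0.08,0,0],[0,-0.148,0.16,0,0],[0,-0.148,0.24,0,0],[0,-0.148,0.29,0,0],[0,-0.148,0.32,0,0],[0,-0.148,0.35,0,0],[0,-0.148,0.38,0,0],[0,-0.148,0.38,0,0]])

```text
clock: 5.75
position: [0.5783, 0.0315, 0.1311]
ee_rot: [0.533, 0.846, -0.0, -0.001]
contact_force: [0.5, -0.1, -0.4]
opening: 0.0583
```

```bash
python3 - <<'E'
from h import *
s=cam("scene");d=cam("side");save("s3",*s);save("d3",*d)
f=lambda a,p:cv2.resize(a[0][p[1]-45:p[1]+45,p[0]-60:p[0]+60],(400,300),interpolation=cv2.INTER_CUBIC)
cv2.imwrite("pics/m3.png",np.hstack([f(s,(314,235)),f(d,(317,235))]))
E
```

```text
(no output)
```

View pics/m3.png

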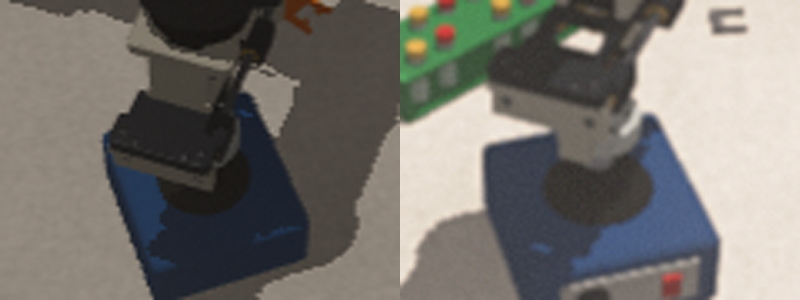

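There's no contact force with the disc's underside 14 mm below the spindle tip, so the spindle is inside the hole. I'm lowering on.

Call:
apply_moves(targets=[[0,0,0.02,0,0],[0,0,0.04,0,0],[0,0,0.06,0,0],[0,0,0.075,0,0],[0,0,0.08,0,0],[0,0,0.08,0,0]])

```text
clock: 6.45
position: [0.5788, 0.0317, 0.1079]
ee_rot: [0.533, 0.846, -0.0, -0.001]
contact_force: [-0.5, 0.2, -0.9]
opening: 0.058
```

Call:
apply_moves(targets=[[0,0,0.007,0,0],[0,0,0.007,0,0],[0,0,0.007,0,1],[0,0,0.007,0,1],[0,0,0.007,0,1],[0,0,0.007,0,1],[0,0,0.007,0,1],[0,0,-0.1,0,1],[0,0,-0.25,0,1],[0,0,-0.4,0,1],[0,0,-0.5,0,1],[0,0,-0.5,0,1]])

```text
clock: 7.65
position: [0.5813, 0.0319, 0.2634]
ee_rot: [0.533, 0.846, 0.003, 0.002]
contact_force: [0.2, 0.4, -0.8]
opening: 0.0875
```

```bash
python3 - <<'E'
from h import *
w2,K,W=load("w2")
# clip geometry from w2 crop (scale 6, offset 530,110): leg base outer corners & fin
u=lambda x,y:(530+x/6,110+y/6)
A=onz(K,W,u(238,218),.005);B=onz(K,W,u(440,300),.005);print("base corners",A,B,np.linalg.norm(A-B)*1e3)
b1=onz(K,W,u(218,400),.005);b2=onz(K,W,u(286,437),.005);bm=(b1+b2)/2;print("bumps",b1,b2,np.linalg.norm(b1-b2)*1e3,bm)
f1=onz(K,W,u(550,125),.040);f2=onz(K,W,u(597,148),.040);f3=onz(K,W,u(527,268),.040);f4=onz(K,W,u(480,250),.040)
ft=(f1+f2+f3+f4)/4;print("fin top",ft,np.linalg.norm(f1-f2)*1e3,np.linalg.norm(f2-f3)*1e3)
d=bm-ft;d[2]=0;print("dir deg",np.degrees(np.arctan2(d[1],d[0])),"len",np.linalg.norm(d)*1e3,"(39.3 exp)")
n=B-A;print("dir from base",np.degrees(np.arctan2(n[1],n[0])))
e=f3-f2;print("dir fin edge",np.degrees(np.arctan2(e[1],e[0])))
o=monitor.get_obs();print(o["position"],o["joint_pos"])
E
```

```text
base corners [0.46444642 0.24658305 0.005     ] [0.46103893 0.28392124 0.005     ] 37.49335057549451
bumps [0.4902985  0.26052595 0.005     ] [0.49050241 0.27421007 0.005     ] 13.685640448374693 [0.49040046 0.26736801 0.005     ]
fin top [0.4510678  0.26514464 0.04      ] 8.211874502436858 18.640397959393926
dir deg 3.235339757216561 len 39.395448178821276 (39.3 exp)
dir from base 95.21436746063635
dir fin edge 3.61552371037757
[0.58134564 0.03187648 0.26336019] [ 3.90807548e-01  1.80244685e-01 -1.47772685e-01  5.09873354e-04
 -1.23512542e+00 -1.51451254e+00]
```

The geometry checks out: the bumps-to-fin distance is 39.4 mm against 39.3 mm expected, and clip +x points about 3.6° from world +x. I'm checking that the disc has seated, then going to the fin with a half-turned grasp so the wrist camera can see the legs.

```bash
python3 - <<'E'
from h import *
a=cam("wrist"); save("w4",*a); print(proj(a[1],a[2],[.578,.0315,.139]),proj(a[1],a[2],[.578,.0315,.118]))
E
```

```text
[321.92169626 223.21863714] [321.80298135 217.02519681]
```

View pics/w4.png

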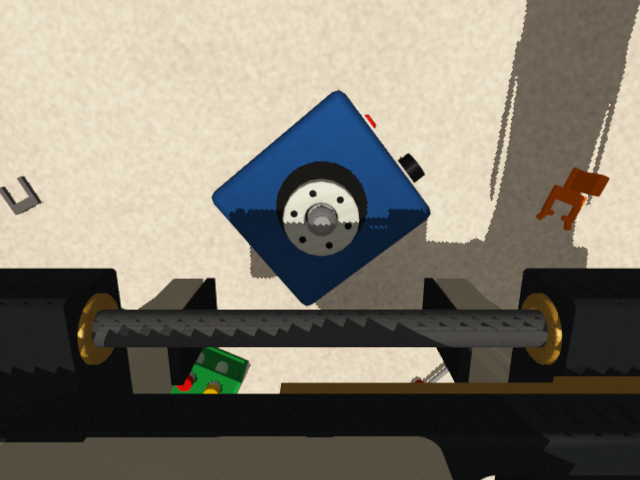

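Call:
apply_moves(targets=[[0.1,0,0,-0.09,1],[0.2,-0.01,0,-0.18,1],[0.3,-0.02,0,-0.27,1],[0.4,-0.03,0,-0.36,1],[0.5,-0.04,0,-0.45,1],[0.6,-0.05,0,-0.54,1],[0.7,-0.056,0,-0.63,1],[0.8,-0.056,0,-0.72,1],[0.86,-0.056,0,-0.81,1],[0.889,-0.056,0,-0.9,1],[0.889,-0.056,0,-0.9,1],[0.889,-0.056,0,-0.9,1]])

```text
clock: 8.9
position: [0.4493, 0.2648, 0.2596]
ee_rot: [-0.143, 0.99, 0.0, 0.001]
contact_force: [0.6, -1.2, -0.2]
opening: 0.0876
```

The wrist view shows the disc lying over the spindle: disc centre ~(321,215), spindle tip ~(321,219), matching the projections. Now finishing the turn.

Call:
apply_moves(targets=[[0,0,0,-0.09,1],[0,0,0,-0.18,1],[0,0,0,-0.27,1],[0,0,0,-0.36,1],[0,0,0,-0.45,1],[0,0,0,-0.54,1],[0,0,0,-0.63,1],[0,0,0,-0.72,1],[0,0,0,-0.81,1],[0,0,0,-0.858,1],[0,0,0,-0.858,1]])

```text
clock: 10.0
position: [0.4495, 0.2639, 0.2592]
ee_rot: [0.728, -0.686, 0.0, -0.001]
contact_force: [0.4, 0.1, -0.1]
opening: 0.088
```

```bash
python3 - <<'E'
from h import *
a=cam("wrist"); save("w5",*a); img,K,W=a; o=monitor.get_obs(); print(o["position"],o["ee_rot"],o["joint_pos"])
u=proj(K,W,[.451,.265,.03]); print(u)
hs=cv2.cvtColor(img,cv2.COLOR_BGR2HSV)
m=cv2.inRange(hs,(3,150,40),(16,255,255)); N,l,s,c=cv2.connectedComponentsWithStats(m)
for i in range(1,N):
  if s[i,4]>100: print("or",s[i],c[i])
x,y=int(u[0]),int(u[1]); x0,y0=x-60,y-65
cv2.imwrite("pics/c5.png",cv2.resize(img[y0:y0+100,x0:x0+120],(720,600),interpolation=cv2.INTER_CUBIC)); print(x0,y0)
E
```

```text
[0.44948868 0.26398646 0.25929139] [ 7.27182714e-01 -6.86443295e-01  4.42678135e-04 -8.40486620e-04] [ 9.08638764e-01  8.19134954e-02 -2.73334471e-01  1.10982120e-03
 -1.21395856e+00  7.19392951e-01]
[317.82760439 204.12475365]
or [  38   41   82   81 4790] [80.29582463 82.46471816]
or [128  64  23  59 249] [143.60240964  95.79919679]
or [ 298  151   39   65 1210] [317.68099174 183.76363636]
or [  55  199   51   68 1595] [ 83.30595611 235.98369906]
or [190 233  57  49 948] [214.80274262 262.37341772]
257 139
```

View pics/c5.png

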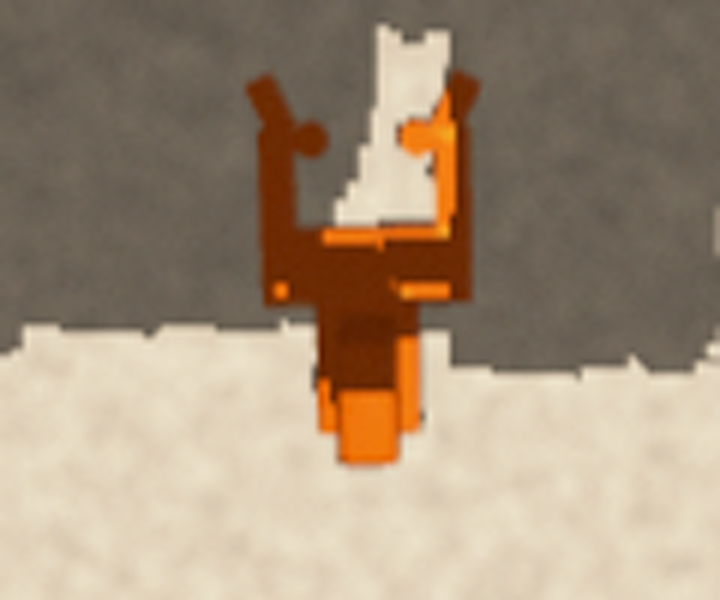

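The clip crop shows the legs parallel to the image's vertical axis. The bumps are at (308,138) and (416,136), and the fin top spans x 338–398 with its back edge at y 465 (crop pixels).

```bash
python3 - <<'E'
from h import *
img,K,W=load("w5"); u=lambda x,y:(257+x/6,139+y/6)
o=monitor.get_obs(); p=o["position"]; Rm=R.from_quat(o["ee_rot"]).as_matrix(); t=lambda q:(Rm.T@(q-p)*1e3).round(1)
P=lambda x,y,z:t(onz(K,W,u(x,y),z))
print("bumps",P(308,138,.005),P(416,137,.005))
print("base back corners",P(266,303,.005),P(470,300,.005))
print("fin back top",P(338,463,.04),P(398,463,.04),"front of lit top",P(338,390,.04),P(398,390,.04), "shaded front?",P(340,340,.04))
print("back of base",P(320,432,.005),P(418,430,.005))
print("yaw y",np.degrees(np.arctan2(*Rm[[1,0],1])))
E
```

```text
bumps [-10.6 -40.  254.4] [  7.7 -40.2 254.4]
base back corners [-17.9 -12.  254.3] [ 17.2 -12.6 254.3]
fin back top [ -5.1   8.8 219.3] [  4.5   8.8 219.3] front of lit top [ -5.1  -3.  219.3] [  4.5  -3.1 219.3] shaded front? [ -4.8 -11.  219.3]
back of base [ -8.7  10.6 254.3] [  8.4  10.2 254.3]
yaw y -176.69851579852144
```

Call:
apply_moves(targets=[[-0.001,-0.004,0.15,0,1],[-0.001,-0.004,0.3,0,1],[-0.001,-0.004,0.45,0,1],[-0.001,-0.004,0.6,0,1],[-0.001,-0.004,0.72,0,1],[-0.001,-0.004,0.8,0,1],[-0.001,-0.004,0.836,0,1],[-0.001,-0.004,0.836,0,1],[-0.001,-0.004,0.836,0,1],[-0.001,-0.004,0.836,0,0],[-0.001,-0.004,0.836,0,0],[-0.001,-0.004,0.836,0,0],[-0.001,-0.004,0.836,0,0],[-0.001,-0.004,0.836,0,0],[-0.001,-0.004,0.836,0,0],[-0.001,-0.004,0.836,0,0],[-0.001,-0.004,0.836,0,0],[-0.001,-0.004,0.836,0,0]], newtons=45)

```text
clock: 11.85
position: [0.4511, 0.2645, 0.0085]
ee_rot: [0.727, -0.686, 0.0, -0.001]
contact_force: [0.4, -0.3, 0.5]
opening: 0.021
```

Call:
apply_moves(targets=[[0,0,0,0,0],[0,0,0,0,0],[0,0,0,0,0],[0,0,0,0,0],[0,0,0,0,0]])

```text
clock: 12.35
position: [0.4511, 0.2645, 0.0084]
ee_rot: [0.727, -0.686, 0.0, -0.001]
contact_force: [0.2, 0.4, -0.5]
opening: 0.0096
```

Call:
apply_moves(targets=[[0,0,-0.1,0,0],[0,0,-0.25,0,0],[0,0,-0.4,0,0],[0,0,-0.55,0,0],[0.1,-0.02,-0.64,0,0],[0.2,-0.04,-0.64,0,0],[0.3,-0.06,-0.64,0,0],[0.4,-0.08,-0.64,0,0],[0.5,-0.1,-0.64,0,0],[0.6,-0.117,-0.64,0,0],[0.7,-0.117,-0.64,0,0],[0.77,-0.117,-0.64,0,0],[0.8,-0.117,-0.64,0,0],[0.8,-0.117,-0.64,0,0],[0.8,-0.117,-0.64,0,0]])

```text
clock: 13.85
position: [0.4997, 0.0271, 0.2004]
ee_rot: [0.727, -0.687, 0.0, -0.001]
contact_force: [-0.0, 0.4, 0.5]
opening: 0.0098
```

```bash
python3 - <<'E'
from h import *
a=cam("wrist"); save("w6",*a); o=monitor.get_obs(); print(o["position"],o["opening"],proj(a[1],a[2],[.578,.0315,.139]))
E
```

```text
[0.49969248 0.02742354 0.20039328] 0.009728651972305331 [319.01050679 114.82816674]
```

View pics/w6.png

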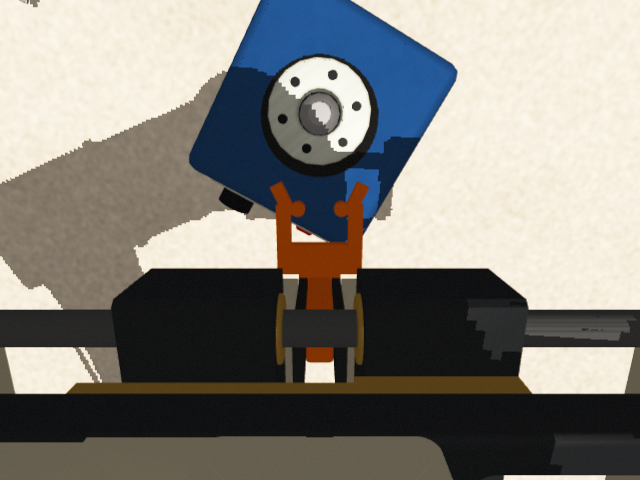

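Wrist view: the clip is held straight, bumps at (297,209) and (341,209), legs 277–363. The disc is seated at ~(320,115) and the spindle tip at ~(321,112), so they line up.

```bash
python3 - <<'E'
from h import *
img,K,W=load("w6"); o=monitor.get_obs(); p=o["position"]; Rm=R.from_quat(o["ee_rot"]).as_matrix()
g=cv2.cvtColor(img,cv2.COLOR_BGR2GRAY); hs=cv2.cvtColor(img,cv2.COLOR_BGR2HSV); t=lambda uv,z:(Rm.T@(onz(K,W,uv,z)-p)*1e3).round(1)
# collar: dark circle inside disc; Hough
c=cv2.HoughCircles(g[60:170,260:380],cv2.HOUGH_GRADIENT,1,5,param1=120,param2=14,minRadius=17,maxRadius=24); c2=cv2.HoughCircles(g[40:190,240:400],cv2.HOUGH_GRADIENT,1,5,param1=120,param2=14,minRadius=48,maxRadius=58)
for q in c[0][:3]: uv=q[:2]+[260,60]; print("collar",uv,q[2],t(uv,.131))
for q in c2[0][:3]: uv=q[:2]+[240,40]; print("disc",uv,q[2],t(uv,.118))
m=cv2.inRange(hs,(3,150,40),(16,255,255)); m[:180]=0
for y in (222,230,238,255,265):
    x=np.nonzero(m[y,250:390])[0]+250; print(y,x.min(),x.max(),t(((x.min()+x.max())/2,y),p[2]-.0034))
print("bumps",t((319,209),p[2]-.0034),"exp eye y -33, bumps -39.3")
E
```

```text
collar [318.5 111.5] 23.4 [  0.2 -80.3  69.5]
collar [319.5 116.5] 20.0 [  0.8 -77.7  69.5]
collar [314.5 114.5] 23.4 [ -2.  -78.8  69.5]
disc [322.5 110.5] 55.2 [  2.5 -81.5  82.5]
disc [315.5 110.5] 55.1 [ -1.5 -81.5  82.5]
disc [318.5 116.5] 48.5 [  0.2 -78.2  82.5]
222 276 362 [  0.5 -33.6   3.5]
230 277 362 [  0.7 -30.2   3.5]
238 277 361 [  0.4 -26.7   3.4]
255 277 361 [  0.4 -19.3   3.4]
265 278 360 [  0.4 -14.8   3.4]
bumps [  0.5 -39.1   3.5] exp eye y -33, bumps -39.3
```

Call:
apply_moves(targets=[[0,0.02,0.08,0,0],[0,0.02,0.16,0,0],[0,0.02,0.22,0,0],[0,0.02,0.242,0,0],[0,0.02,0.242,0,0],[0,-0.03,0.242,0,0],[0,-0.06,0.242,0,0],[0,-0.09,0.242,0,0],[0,-0.09,0.242,0,0]], newtons=60)

```text
clock: 14.8
position: [0.528, 0.0293, 0.1282]
ee_rot: [0.727, -0.686, 0.001, -0.001]
contact_force: [-0.6, -0.7, -0.2]
opening: 0.0101
```

Call:
apply_moves(targets=[[0,-0.01,0.002,0,0],[0,-0.02,0.002,0,0],[0,-0.03,0.002,0,0],[0,-0.04,0.002,0,0],[0,-0.05,0.002,0,0],[0,-0.06,0.002,0,0],[0,-0.06,0.002,0,0]])

```text
clock: 15.5
position: [0.5454, 0.0301, 0.1272]
ee_rot: [0.727, -0.686, 0.0, -0.0]
contact_force: [-4.7, -0.3, 0.0]
opening: 0.0096
```

The push is 4.7 N, so the head is ~9 mm out and the eye ~9 mm short, right at the peak. Continuing steadily.

Call:
apply_moves(targets=[[0,-0.008,0,0,0],[0,-0.015,0,0,0],[0,-0.022,0,0,0],[0,-0.022,0,0,0]])

```text
clock: 15.9
position: [0.5515, 0.0303, 0.1268]
ee_rot: [0.727, -0.687, -0.0, 0.0]
contact_force: [-1.8, -0.5, -0.5]
opening: 0.0099
```

The force dropped, so it snapped. I'll push a little further to confirm that it's bottomed out.

Call:
apply_moves(targets=[[0,-0.01,0,0,0],[0,-0.02,0,0,0],[0,-0.02,0,0,0],[0,-0.02,0,0,0]])

```text
clock: 16.3
position: [0.5573, 0.0306, 0.1268]
ee_rot: [0.727, -0.687, -0.0, 0.0]
contact_force: [-4.3, -0.9, 1.3]
opening: 0.0098
```

```bash
python3 - <<'E'
from h import *
F=[]
for i in range(6):
    a=cam("wrist"); F.append(monitor.get_obs()["contact_force"])
print(np.mean(F,0),monitor.get_obs()["position"]); save("w7",*a)
E
```

```text
[-4.73740971 -0.13211241  0.92936944] [0.55732443 0.03061225 0.12682623]
```

It's bottomed: the push rises again with the head's spring. Now I'm backing off to unload the head.

Call:
apply_moves(targets=[[0,0.01,0,0,0],[0,0.02,0,0,0],[0,0.033,0,0,0],[0,0.033,0,0,0],[0,0.033,0,0,0]])

```text
clock: 17.1
position: [0.5481, 0.0303, 0.1273]
ee_rot: [0.727, -0.686, 0.0, -0.001]
contact_force: [-0.9, 0.1, 0.1]
opening: 0.0095
```

```bash
python3 - <<'E'
from h import *
F=[]
for i in range(6):
    a=cam("wrist"); F.append(monitor.get_obs()["contact_force"])
print(np.mean(F,0),monitor.get_obs()["position"]); save("w8",*a)
E
```

```text
[-0.58752148  0.14086692 -0.04780496] [0.54768074 0.03012251 0.12688314]
```

Call:
apply_moves(targets=[[0,0.003,0,0,0],[0,0.003,0,0,1],[0,0.003,0,0,1],[0,0.003,0,0,1],[0,0.003,0,0,1],[0,0.003,0,0,1],[0,0.003,0,0,1],[0,0.003,-0.05,0,1],[0,0.003,-0.15,0,1],[0,0.003,-0.27,0,1],[0,0.05,-0.4,0,1],[0,0.05,-0.4,0,1],[0,0.05,-0.4,0,1]])

```text
clock: 18.7
position: [0.5329, 0.0295, 0.2479]
ee_rot: [0.727, -0.687, 0.0, -0.001]
contact_force: [0.7, 0.7, -1.7]
opening: 0.0872
```

```bash
python3 - <<'E'
from h import *
a=cam("wrist"); s=cam("side"); save("w9",*a); img,K,W=a; save("s9",*s)
o=monitor.get_obs(); print(o["position"],o["opening"])
u=proj(K,W,[.578,.0315,.12]); x,y=map(int,u); x0,y0=max(x-70,0),max(y-60,0); print(x0,y0,u)
cr=cv2.resize(img[y0:y0+120,x0:x0+140],(467,400),interpolation=cv2.INTER_CUBIC)
c2=cv2.resize(s[0][195:295,260:340],(320,400),interpolation=cv2.INTER_CUBIC)
cv2.imwrite("pics/f9.png",np.hstack([cr,c2]))
E
```

```text
[0.53222934 0.02918717 0.24601602] 0.08769039267213156
249 108 [319.74734272 168.10853298]
```

View pics/f9.png

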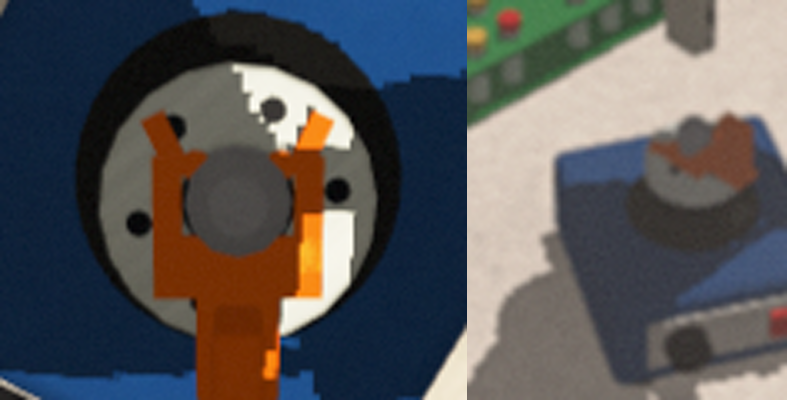

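The crop shows the clip around the spindle with its bumps past the groove, lying flat on the disc, and the gripper clear. One numeric check of the eye offset from the axis before handing in.

```bash
python3 - <<'E'
from h import *
img,K,W=load("w9"); k=140/467
u=lambda x,y:(249+x*k,108+y*k); P=lambda x,y,z:onz(K,W,u(x,y),z)*1e3
ax=np.array([.9983,.0576,0]); t=np.array([-.0576,.9983,0])
col=np.array([P(186,200,.130),P(294,200,.130),P(240,145,.130),P(240,256,.130)])
print("collar dia",np.linalg.norm(col[0]-col[1]),np.linalg.norm(col[2]-col[3])); c=(col[0]+col[1]+col[2]+col[3])/4
b=(P(155,297,.123)+P(322,297,.123))/2; tip=(P(152,113,.123)+P(321,113,.123))/2
print("axis along/lat",c@ax,c@t,"eye from back",b@ax+21.8,"eye from tips",tip@ax-16,"lat",b@t,tip@t)
E
```

```text
collar dia 22.113419087911815 22.474413939271347
axis along/lat 579.6733748493209 -2.65733437471944 eye from back 580.4862736604838 eye from tips 580.9547299387225 lat -2.3884350332944244 -1.9401360097140454
```

The eye is within ~1.3 mm of the axis (limit 3 mm), so I'm handing in.

```bash
python3 -c "
from plant import job_done
print(job_done())"
```

```text
the job is handed in; nothing more can be done
None
```

I put the disc over the spindle so it lies on the head, pushed the rightmost orange clip into the groove until it snapped home, and let go. I handed the job in at about 19 s of the 72 s allowed; no verdict came back.

- **Push:** The force peaked at about 4.7 N, dropped to 1.8 N at the snap, then rose again when I pushed on to check it was fully in. The head moved roughly 12 mm at most, by force and position, against the 26 mm limit.
- **Last picture:** The clip's eye is about 0.8–1.3 mm from the spindle's axis (limit 3 mm). The clip and disc look flat, though I did not measure the tilt. The gripper is open and well clear.
- **Bystanders:** I planned the moves clear of them and felt no unexpected contact. I did not measure their positions again at the end.
- **Disagreements:** One image fit gave the held disc a radius of 28 mm instead of 30, probably because it caught the edge of the side wall. I relied on the gripper position instead, and the disc went on with no contact force. I viewed 11 pictures, one over the budget of 10.

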